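# Packing ink-painted eggs in their brocade gift boxes

## Robot

A 6-joint arm with a two-finger parallel gripper is mounted at the origin on the work surface. World frame = base frame: x ahead of the robot, y to its left, z up, the work surface at z = 0. Lengths are in m, angles in rad, forces in N, time in s.
With the tool pointing down it reaches from about 0.35 to 0.975 m from the base axis. Payload 4.9 kg.
Tool frame: the origin (TCP) lies midway between the tips of the shut fingers; the grasp point (between the pads) lies 19 mm behind it; z points along the fingers, y is the line along which they close (so a half turn about z gives the same grasp; the last joint's range is limited). The gripper opens to 85 mm and grips with 20 to 120 N. Pads are 22 mm wide; open, the fingers measure 114 mm over their backs; the gripper's body (76 mm by 85 mm) begins 54 mm behind the grasp point. The pads swing forward as they close: fully open they stand 13 mm farther back than shut.
Start: joints at [-1.399, 0.053, 1.613, -0, 1.476, -0.119], TCP at [0.179, -0.599, 0.231] pointing down, gripper open.
Joint ranges: [-3.01, 3.01], [-1.01, 2.22], [0.06, 2.58], [-1.02, 4.17], [0.09, 2.62], [-3.14, 3.14]. Speed limits (rad/s): [2.57, 2.57, 3.14, 3.14, 3.14, 3.14].

## Interface

Orientations are given as a unit quaternion [w, x, y, z].
In Python, from plant import * gives the robot as it stands.
- The arm moves only by the tool jog_arm, never from a script. Its argument "targets" is a list of rows, each a list of 3 entries, a list of its own where there are three numbers: the shift along the tool's x, y, z in units of 25 mm (1.0 is 25 mm), then the turn, a rotation vector about the tool's x, y, z in units of 8 degrees (1.0 is 8 degrees), then the opening in per cent of the stroke, from 0 (shut) to 100 (fully open). A call has 1 to 8 rows; each row is the pose to reach, as a shift and turn from the pose commanded when the call began, along the tool's axes at that moment; what a row does not reach only later rows make up. A row lasts 1/8 s, in which the tool goes at most 62.5 mm and 10.7 degrees, less where a joint would pass 70% of its speed; a pose out of reach is approached as far as the arm can. A call with a gripper value outside its range is refused whole. The fingers move at their own pace and stop on an object; the grip force is fixed at half the most. Time passes only in rows, so rows that repeat a pose let the fingers close. It gives the time, the measured TCP pose, the force, the opening and the grip force at its end, in the units of the state.
- state(): the state, without advancing time (a new reading comes with each control period).
- grab_frame(name): name is "scene" or "top" or "wrist"; returns (picture, depth): 400x640x3 uint8, red, green, blue; 400x640 float32, m along the optical axis (not along the pixel's ray), 0 where there is no reading.
- camera_params(name): a dict with "fovy" (degrees; the focal length in pixels is half the picture's height over the tangent of half this angle, whatever the lens; pixels are square), "cx", "cy" (the principal point, pixels), "rvec" (rotation vector, rad) and "tvec" (3), from world to camera coordinates, as OpenCV has them; the wrist camera has in their place "hand_eye" (4x4, takes a point from camera to tool coordinates, whose origin is the TCP and whose axes are the flange's). Camera axes: x right, y down, z forward; pixel columns grow to the right and rows downward; lengths in m; the calibration is good to about 2 mm. A picture is of the moment at which its call begins: read the wrist's pose just before it. camera_params takes no time and is no camera call.
- job_done(): hands the job in; it is judged then, once.
The state is a dict: "time": time; "joint_pos": joint angles; "joint_vel": joint speeds; "joint_efforts": joint torques, N m; "tool_pos": TCP position; "tool_rot": TCP orientation; "contact_force": force on the tool from outside, world axes, zero at the start; "ft_torque": the same for the moment, N m; "gripper_width": opening from 0.0 (shut) to 1.0 (fully open); "grasp_force": force on a finger pad.
Only numpy, scipy, OpenCV 4.12 (cv2) and the standard library are available. Lean on these libraries where they do the work, as an engineer would, in place of code of your own. Each camera call takes 0.05 s, during which the arm holds its last target. There are 200 camera calls.

## Task

The paint on the four eggs is dry: lift each one out of its drying ring and set it, upright and blunt end down as it stands now, centred in the pocket of the gift box made for its size - largest egg in the largest box, and so on down to the smallest. The blown shells are thin, so grip them lightly and set each one down softly, without pressing or dropping it and without laying it on the table. Leave the wooden ball in its ring and the ink bottle standing where it is.

Things in the scene. Friction and masses are not known exactly. Their poses are not given: they have to be found in the camera images.
- goose_egg_centre (a point): The largest painted egg (goose): thin blown eggshell, cream with ink brushwork, 60 mm wide, 86 mm high, 30 g, upright, blunt end down in a fixed bamboo ring (38 mm across, 14 mm high). Point: its centre, half-way up, 54 mm above the table (full width is 5 to 13 mm lower); z: out of the pointed end. Cracks if a finger squeezes over 20 N or it is pressed down with over 15 N.
- duck_egg_centre (a point): The second largest painted egg (duck): thin blown eggshell, cream with ink brushwork, 48 mm wide, 66 mm high, 20 g, upright, blunt end down in a fixed bamboo ring (38 mm across, 14 mm high). Point: its centre, half-way up, 44 mm above the table (full width is 3 to 9 mm lower); z: out of the pointed end. Cracks if a finger squeezes over 20 N or it is pressed down with over 15 N.
- bantam_egg_centre (a point): The third largest painted egg (bantam): thin blown eggshell, cream with ink brushwork, 38 mm wide, 50 mm high, 15 g, upright, blunt end down in a fixed bamboo ring (38 mm across, 14 mm high). Point: its centre, half-way up, 35 mm above the table (full width is 2 to 6 mm lower); z: out of the pointed end. Cracks if a finger squeezes over 20 N or it is pressed down with over 15 N.
- pigeon_egg_centre (a point): The smallest painted egg (pigeon): thin blown eggshell, cream with ink brushwork, 30 mm wide, 39 mm high, 12 g, upright, blunt end down in a fixed bamboo ring (38 mm across, 14 mm high). Point: its centre, half-way up, 28 mm above the table (full width is 1 to 4 mm lower); z: out of the pointed end. Cracks if a finger squeezes over 20 N or it is pressed down with over 15 N.
- goose_pocket (a point): Pocket for the goose egg: round hole 46 mm across, 20 mm deep, in the middle of the ivory insert of the largest open gift box (gold brocade, 104 mm square, fixed). Point: centre of the pocket's mouth in the insert's flat top, 30 mm above the table; the box's rim is 2 mm higher. x, y along the box's sides, z up. The egg rests on the pocket's edge, its centre 32 mm above this point.
- duck_pocket (a point): Pocket for the duck egg: round hole 36 mm across, 20 mm deep, in the middle of the ivory insert of the second largest open gift box (gold brocade, 94 mm square, fixed). Point: centre of the pocket's mouth in the insert's flat top, 30 mm above the table; the box's rim is 2 mm higher. x, y along the box's sides, z up. The egg rests on the pocket's edge, its centre 25 mm above this point.
- bantam_pocket (a point): Pocket for the bantam egg: round hole 28 mm across, 20 mm deep, in the middle of the ivory insert of the third largest open gift box (gold brocade, 84 mm square, fixed). Point: centre of the pocket's mouth in the insert's flat top, 30 mm above the table; the box's rim is 2 mm higher. x, y along the box's sides, z up. The egg rests on the pocket's edge, its centre 19 mm above this point.
- pigeon_pocket (a point): Pocket for the pigeon egg: round hole 22 mm across, 20 mm deep, in the middle of the ivory insert of the smallest open gift box (gold brocade, 76 mm square, fixed). Point: centre of the pocket's mouth in the insert's flat top, 30 mm above the table; the box's rim is 2 mm higher. x, y along the box's sides, z up. The egg rests on the pocket's edge, its centre 15 mm above this point.
- ball_centre (a point): A dark brown turned-wood massage ball, 45 mm in diameter, 35 g, in a fifth drying ring of the same kind among the eggs. The point is its centre. It is not to be packed and stays in its ring.
- ink_bottle_centre (a point): A black square ink bottle with a red cap, 62 mm by 62 mm and 202 mm high, 450 g, standing loose at the left edge of the work. The point lies on its upright axis, 100 mm above its foot. It is left standing.
Things that resemble listed ones, but are neither listed nor needed, are in the scene too. Leave any green or turquoise look-alike of the part that bears bantam_pocket alone.

How it is judged:
At the end, for the whole second after the job is handed in: Each egg stands in its own box: centre within 8 mm of the pocket's centre sideways and 5 mm of its seated height, within 0.35 rad of upright, released and at rest; the ball within 15 mm and the ink bottle within 20 mm of their places (horizontal distance between goose_egg_centre and goose_pocket below 0.008 m and z of goose_egg_centre in the frame of goose_pocket between 0.0273 and 0.0373 m and angle between each of goose_egg_centre, duck_egg_centre, bantam_egg_centre, pigeon_egg_centre's own z axis and vertical below 0.35 rad and linear speed of each of goose_egg, duck_egg, bantam_egg, pigeon_egg below 0.01 m/s and angular speed of each of goose_egg, duck_egg, bantam_egg, pigeon_egg below 0.15 rad/s and not (contact force between the fingers and goose_egg above 0.05 N) and horizontal distance between duck_egg_centre and duck_pocket below 0.008 m and z of duck_egg_centre in the frame of duck_pocket between 0.0199 and 0.0299 m and not (contact force between the fingers and duck_egg above 0.05 N) and horizontal distance between bantam_egg_centre and bantam_pocket below 0.008 m and z of bantam_egg_centre in the frame of bantam_pocket between 0.0138 and 0.0238 m and not (contact force between the fingers and bantam_egg above 0.05 N) and horizontal distance between pigeon_egg_centre and pigeon_pocket below 0.008 m and z of pigeon_egg_centre in the frame of pigeon_pocket between 0.0097 and 0.0197 m and not (contact force between the fingers and pigeon_egg above 0.05 N) and distance of ball_centre from where it was at the start of the episode below 0.015 m and distance of ink_bottle_centre from where it was at the start of the episode below 0.02 m); the robot touches nothing.
It fails at once if an egg is squeezed by the fingers with more than 50 N in all (contact force between the fingers and goose_egg above 50 N or contact force between the fingers and duck_egg above 50 N or contact force between the fingers and bantam_egg above 50 N or contact force between the fingers and pigeon_egg above 50 N).
It fails at once if an egg is pressed into a box with more than 20 N (contact force between any of goose_egg, duck_egg, bantam_egg, pigeon_egg and goose_box above 20 N or contact force between any of goose_egg, duck_egg, bantam_egg, pigeon_egg and duck_box above 20 N or contact force between any of goose_egg, duck_egg, bantam_egg, pigeon_egg and bantam_box above 20 N or contact force between any of goose_egg, duck_egg, bantam_egg, pigeon_egg and pigeon_box above 20 N).
It fails at once if an egg is dropped (falls free by more than about 12 mm) or laid on the table ((linear speed of goose_egg above 0.5 m/s and contact force between the fingers and goose_egg below 0.01 N) or (linear speed of duck_egg above 0.5 m/s and contact force between the fingers and duck_egg below 0.01 N) or (linear speed of bantam_egg above 0.5 m/s and contact force between the fingers and bantam_egg below 0.01 N) or (linear speed of pigeon_egg above 0.5 m/s and contact force between the fingers and pigeon_egg below 0.01 N) or contact force between any of goose_egg, duck_egg, bantam_egg, pigeon_egg and table above 0.02 N).
It fails at once if the wooden ball is moved from its ring (more than 15 mm) (distance of ball_centre from where it was at the start of the episode above 0.015 m).
It fails at once if the ink bottle is shifted more than 20 mm or knocked over (distance of ink_bottle_centre from where it was at the start of the episode above 0.02 m).
It also fails if it takes over 138 s, if anything falls off the work surface, if the arm or the gripper's body presses on something with over 40 N, if the wrist force passes 120 N, or if a joint passes its speed limit or range.

## Working session

There is one attempt and no reset: what is moved stays moved. The work goes in short steps, Python scripts to look and compute and a tool call to move; the robot and the scene stay as the last step left them, time stands still between calls to the robot, and variables do not carry over. Pictures are saved under pics/ and viewed, at most 14 in all, crops included, and the job is handed in when it is done.

Besides the shell and the picture viewer there is one more tool, called after ">>>" by a JSON object that holds its "op" and its "data", one argument or row to a line. jog_arm: Moves the arm, as the interface text tells. Its arguments: {"type":"object","properties":{"targets":{"type":"array"}},"required":["targets"]}

```bash
mkdir -p pics; ls; python3 - <<'E'
from plant import *
import cv2
print(state())
for n in ("scene","top","wrist"):
    p,d=grab_frame(n); cv2.imwrite(f"pics/{n}0.png",p[:,:,::-1]); 
    import numpy as np; np.save(f"{n}0.npy",d); print(camera_params(n))
E
```

```text
pics
{'time': 0.0, 'joint_pos': array([-1.39901436e+00,  5.33251993e-02,  1.61431624e+00,  3.43905765e-05,
        1.47598282e+00, -1.19004871e-01]), 'joint_vel': array([-1.88483210e-03,  4.58112834e-04, -9.12916363e-05,  1.33967152e-03,
       -2.76526174e-03, -1.10008997e-03]), 'joint_efforts': array([ 3.01898886e-03, -3.93681550e+01, -3.70175028e+01, -1.55943695e-05,
        7.03983824e-03,  4.92098096e-06]), 'tool_pos': array([ 0.17909018, -0.59813795,  0.23006935]), 'tool_rot': array([-1.01590407e-03,  9.89448711e-01,  1.44880004e-01, -9.69209954e-06]), 'contact_force': array([-0.20118115,  0.19675372, -0.54180438]), 'ft_torque': array([0.01486813, 0.00591374, 0.02778381]), 'grasp_force': 0.0, 'gripper_width': 0.9930263191203162}
{'fovy': 46.35581048134256, 'cx': 315.40693802669597, 'cy': 197.39436132122736, 'rvec': array([ 2.3394504 ,  1.01724796, -0.35087367]), 'tvec': array([-0.40226681, -0.12632406,  1.61845275])}
{'fovy': 44.39862481146126, 'cx': 313.622747430717, 'cy': 197.62103259105737, 'rvec': array([ 2.18165257, -2.19274178,  0.05523697]), 'tvec': array([0.14859476, 0.43782418, 1.79506144])}
{'fovy': 60.861966998075864, 'cx': 323.89245697067037, 'cy': 203.0318384559491, 'hand_eye': array([[-6.04626036e-05, -9.48135356e-01, -3.17866865e-01,
         8.15196567e-02],
       [ 9.99999973e-01, -1.29052228e-04,  1.94724224e-04,
         9.02463044e-05],
       [-2.25646348e-04, -3.17866844e-01,  9.48135338e-01,
        -1.41946161e-01],
       [ 0.00000000e+00,  0.00000000e+00,  0.00000000e+00,
         1.00000000e+00]])}
```

View pics/top0.png

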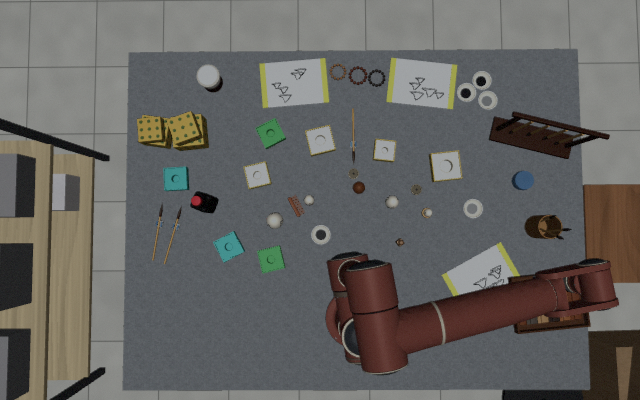

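View pics/scene0.png

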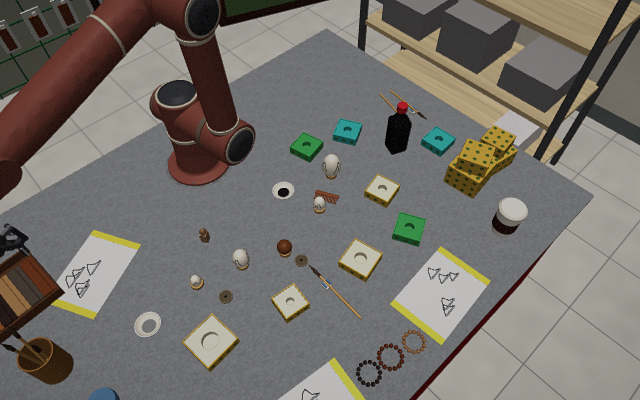

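The top view shows goose egg near (275,220), others near (309,200), (392,202), (427,213), ball (359,187), ivory boxes near (257,175), (320,140), (385,150), (446,166), bottle (203,202). The scene view shows the same layout. Next, an enlarged crop.

```bash
python3 - <<'E'
import cv2
p=cv2.imread("pics/top0.png")[120:255,240:480]
cv2.imwrite("pics/topc.png",cv2.resize(p,None,fx=10/3,fy=10/3,interpolation=cv2.INTER_CUBIC))
p=cv2.imread("pics/scene0.png")[140:370,170:440]
cv2.imwrite("pics/scenec.png",cv2.resize(p,None,fx=2.5,fy=2.5,interpolation=cv2.INTER_CUBIC))
E
```

```text
(no output)
```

View pics/topc.png

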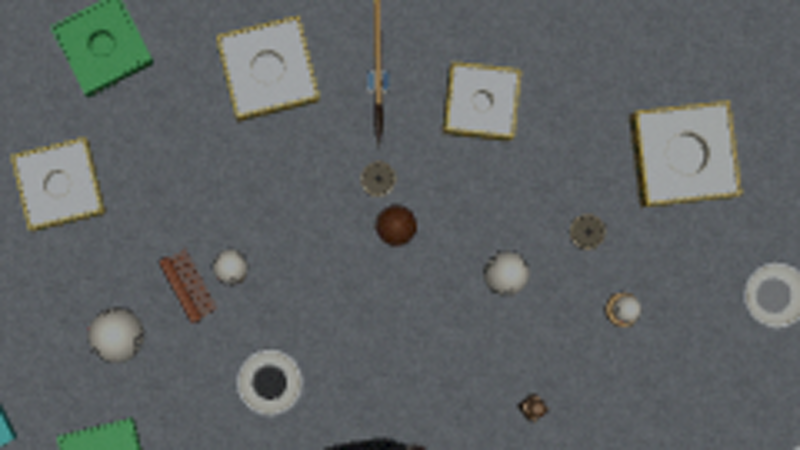

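View pics/scenec.png

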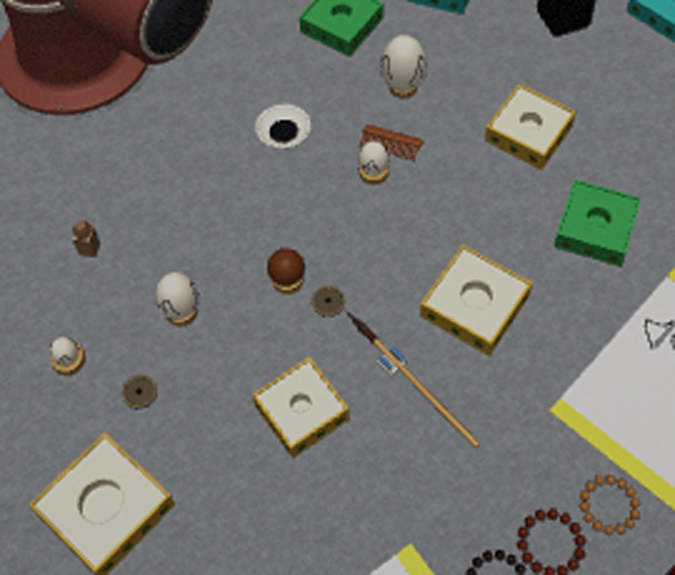

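The crops show: pocket centres (goose 687,153; duck 268,67; bantam 57,184; pigeon 483,100), and egg centres (goose 116,334; bantam 230,267; duck 507,272; pigeon 628,309), ball (396,225). The scene crop shows the same with eggs at (404,65), (374,160), (177,298), (66,352).

```bash
cat > h.py <<'E'
import numpy as np, cv2
from plant import *
from scipy.spatial.transform import Rotation as R
def cam(n,s=None):
    c=camera_params(n)
    f=200/np.tan(np.radians(c["fovy"])/2)
    if n=="wrist":
        q=s["tool_rot"]; T=np.eye(4); T[:3,:3]=R.from_quat(np.r_[q[1:],q[0]]).as_matrix(); T[:3,3]=s["tool_pos"]
        W=T@c["hand_eye"]; Rw,o=W[:3,:3],W[:3,3]
    else:
        Rc=R.from_rotvec(c["rvec"]).as_matrix(); Rw=Rc.T; o=-Rc.T@c["tvec"]
    return f,c["cx"],c["cy"],Rw,o
def atz(n,u,v,z,s=None):
    f,cx,cy,Rw,o=cam(n,s); d=Rw@[(u-cx)/f,(v-cy)/f,1]
    return o+d*(z-o[2])/d[2]
def proj(n,P,s=None):
    f,cx,cy,Rw,o=cam(n,s); p=Rw.T@(np.asarray(P)-o); return np.array([cx+f*p[0]/p[2],cy+f*p[1]/p[2],p[2]])
E
python3 - <<'E'
from h import *
np.set_printoptions(precision=4,suppress=True)
T=dict(ge=(116,334,.05),de=(507,272,.041),be=(230,267,.033),pe=(628,309,.027),ball=(396,225,.03),gp=(687,153,.03),dp=(268,67,.03),bp=(57,184,.03),pp=(483,100,.03))
S=dict(ge=(404,65,.052),de=(177,298,.044),be=(374,160,.035),pe=(66,352,.028),ball=(286,268,.03),gp=(102,500,.03),dp=(477,295,.03),bp=(531,122,.03),pp=(300,403,.03))
for k in T:
    a=T[k];b=S[k]
    x=atz("top",240+a[0]*.3,120+a[1]*.3,a[2]); y=atz("scene",170+b[0]*.4,140+b[1]*.4,b[2])
    print(k,x[:2],y[:2],np.hypot(*x[:2]))
print("bottle",atz("top",195,201,.2))
for q in [(635,110),(728,102),(740,192),(645,204)]: print(atz("top",240+q[0]*.3,120+q[1]*.3,.032)[:2])
E
```

```text
ge [0.3555 0.2866] [0.3624 0.2862] 0.4566451332259382
de [ 0.421  -0.1385] [ 0.4288 -0.1386] 0.4431626097672869
be [0.4284 0.1631] [0.4378 0.1621] 0.458451959706674
pe [ 0.3804 -0.2723] [ 0.3892 -0.2687] 0.4678322203083585
ball [ 0.4738 -0.0192] [ 0.4778 -0.0172] 0.47419994532372894
gp [ 0.5514 -0.3395] [ 0.5574 -0.3374] 0.6475173296917577
dp [0.6496 0.1203] [0.6567 0.1209] 0.6606641828027296
bp [0.5211 0.3533] [0.5298 0.3515] 0.6296198141421032
pp [ 0.6114 -0.1164] [ 0.6172 -0.116 ] 0.6224217512207911
bottle [0.4184 0.5381 0.2   ]
[ 0.599  -0.2829]
[ 0.6072 -0.3851]
[ 0.5078 -0.396 ]
[ 0.4952 -0.2919]
```

```bash
cat >> h.py <<'E'
def go(P,psi=90):
    s=state(); q=s["tool_rot"]; M=R.from_quat(np.r_[q[1:],q[0]])
    p=np.radians(psi); G=R.from_matrix(np.array([[np.cos(p),np.sin(p),0],[np.sin(p),-np.cos(p),0],[0,0,-1]]))
    print("from",s["tool_pos"].round(4),"t",round(s["time"],2),"shift",(M.inv().apply(np.array(P)-s["tool_pos"])/.025).round(3),"turn",(np.degrees((M.inv()*G).as_rotvec())/8).round(3))
E
python3 -c "
from h import *
go([.42,-.18,.25])"
```

```text
from [ 0.1791 -0.5983  0.2303] t 0.15 shift [ 14.028 -13.268  -0.763] turn [-9.000e-03 -8.000e-03 -9.168e+00]
```

>>> {"op": "jog_arm", "data": {
  "targets": [
    [[14.03,-13.27,-0.76],[0,0,-9.17],100],
    [[14.03,-13.27,-0.76],[0,0,-9.17],100],
    [[14.03,-13.27,-0.76],[0,0,-9.17],100],
    [[14.03,-13.27,-0.76],[0,0,-9.17],100],
    [[14.03,-13.27,-0.76],[0,0,-9.17],100],
    [[14.03,-13.27,-0.76],[0,0,-9.17],100],
    [[14.03,-13.27,-0.76],[0,0,-9.17],100],
    [[14.03,-13.27,-0.76],[0,0,-9.17],100]
  ]
}}

```text
time: 1.15
tool_pos: [0.4208, -0.178, 0.2503]
tool_rot: [0.0, 0.706, 0.708, 0.0]
contact_force: [0.3, -1.2, 0.1]
gripper_width: 0.993
grasp_force: 0.0
```

>>> {"op": "jog_arm", "data": {
  "targets": [
    [[0,0,0],[0,0,0],100],
    [[0,0,0],[0,0,0],100],
    [[0,0,0],[0,0,0],100]
  ]
}}

```text
time: 1.52
tool_pos: [0.4195, -0.1814, 0.25]
tool_rot: [-0.0, 0.708, 0.707, -0.0]
contact_force: [-0.8, -0.3, 0.5]
gripper_width: 1.002
grasp_force: 0.0
```

```bash
python3 -c "
from h import *
s=state();go([.5,-.18,.27]);p,d=grab_frame('wrist');cv2.imwrite('pics/w1.png',p[:,:,::-1]);np.savez('w1.npz',d=d,p=p,tp=s['tool_pos'],tr=s['tool_rot'])"
```

```text
from [ 0.4195 -0.1814  0.25  ] t 1.52 shift [ 0.06   3.218 -0.801] turn [-0.004 -0.    -0.012]
```

View pics/w1.png

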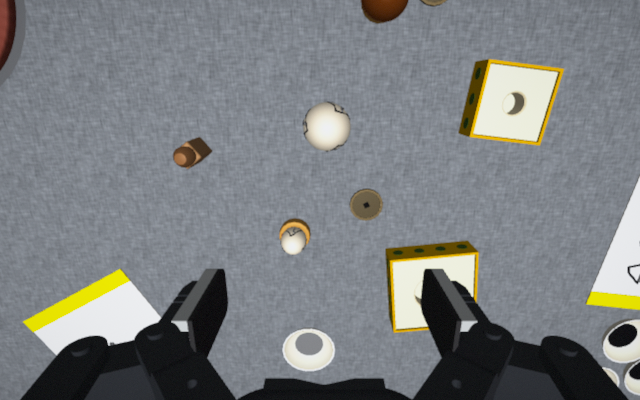

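The wrist view shows the duck egg at (327,126), pigeon egg (293,241), pigeon box pocket (514,103), goose box pocket at about (433,290) part-hidden by a finger.

```bash
cat >> h.py <<'E'
def cloud(s,d):
    f,cx,cy,Rw,o=cam("wrist",s); v,u=np.mgrid[0:400,0:640]
    return np.dstack([(u-cx)/f*d,(v-cy)/f*d,d])@Rw.T+o
def eggfit(X,xy,r,top):
    m=(np.hypot(X[...,0]-xy[0],X[...,1]-xy[1])<r)&(X[...,2]>.02)&(X[...,2]<top+.01); P=X[m]
    for _ in range(3):
        z=P[:,2]-.04; q=P[:,:2]-xy
        A=np.c_[2*q,np.ones(len(z)),z,z**2]; c=np.linalg.lstsq(A,(q**2).sum(1),rcond=None)[0]
        e=np.abs(A@c-(q**2).sum(1)); P=P[e<3*np.median(e)+1e-6]
    zz=np.linspace(.02,top,100)-.04; w=c[2]+c[3]*zz+c[4]*zz**2+c[0]**2+c[1]**2
    return xy+c[:2],len(P),"ztop",P[:,2].max().round(4),"width",(2*np.sqrt(max(w.max(),0))).round(4),"at z",zz[w.argmax()].round(3)+.04
def boxfit(X,xy,r=.075):
    m=(np.hypot(X[...,0]-xy[0],X[...,1]-xy[1])<r)&(X[...,2]>.024)&(X[...,2]<.042); P=X[m]
    c,wh,a=cv2.minAreaRect((P[:,:2]*1000).astype(np.float32))
    return np.array(c)/1000,np.round(wh,1),round(a,1),"z",np.median(P[:,2]).round(4)
E
cat > m.py <<'E'
import sys
from h import *
np.set_printoptions(precision=4,suppress=True)
E_={'duck':([.424,-.138],.04,.077),'pigeon':([.384,-.27],.03,.048),'goose':([.36,.286],.045,.097),'bantam':([.433,.163],.032,.06)}
B_={'goose':[.554,-.338],'duck':[.653,.12],'bantam':[.525,.352],'pigeon':[.614,-.116]}
def run(f,eg,bx):
    z=np.load(f); s=dict(tool_pos=z['tp'],tool_rot=z['tr']); X=cloud(s,z['d']); X[z['d']==0]=9
    for e in eg: print('egg',e,*eggfit(X,np.array(E_[e][0]),*E_[e][1:]))
    for b in bx: print('box',b,*boxfit(X,np.array(B_[b])))
E
python3 -c "
from m import *
run('w1.npz',['duck','pigeon'],['pigeon','goose'])
z=np.load('w1.npz'); s=dict(tool_pos=z['tp'],tool_rot=z['tr']); print(atz('wrist',514,103,.03,s),atz('wrist',327,126,.044,s),atz('wrist',293,241,.028,s),'tablez',np.median(cloud(s,z['d'])[150:200,220:260,2]))"
```

```text
egg duck [ 0.4216 -0.1362] 1631 ztop 0.0769 width 0.0481 at z 0.039
egg pigeon [ 0.3825 -0.2693] 503 ztop 0.0473 width 0.0299 at z 0.025
box pigeon [ 0.6132 -0.1146] [76.1 77.7] 83.2 z 0.0296
box goose [ 0.5532 -0.3386] [104.6 105.5] 6.2 z 0.0297
[ 0.6133 -0.1138  0.03  ] [ 0.4224 -0.1351  0.044 ] [ 0.3829 -0.2687  0.028 ] tablez -0.00047429169618010136
```

>>> {"op": "jog_arm", "data": {
  "targets": [
    [[-3.52,-1.48,4.0],[0,0,0],65],
    [[-3.52,-1.48,6.0],[0,0,0],65],
    [[-3.52,-1.48,6.0],[0,0,0],65],
    [[-3.52,-1.48,6.0],[0,0,0],65],
    [[-3.52,-1.48,6.0],[0,0,0],65],
    [[-3.52,-1.48,6.0],[0,0,0],65]
  ]
}}

```text
time: 2.33
tool_pos: [0.3846, -0.2693, 0.103]
tool_rot: [0.002, 0.707, 0.707, 0.0]
contact_force: [0.7, 0.1, 0.3]
gripper_width: 0.647
grasp_force: 0.0
```

```bash
python3 -c "
from h import *
go([.3825,-.2693,.015])"
```

```text
from [ 0.3846 -0.2693  0.103 ] t 2.33 shift [ 0.011 -0.098  3.519] turn [0.025 0.022 0.005]
```

>>> {"op": "jog_arm", "data": {
  "targets": [
    [[0,0,1.5],[0,0,0],65],
    [[0,0,2.6],[0,0,0],65],
    [[0,0,2.6],[0,0,0],65],
    [[0,0,2.6],[0,0,0],65],
    [[0,0,2.6],[0,0,0],65],
    [[0,0,2.6],[0,0,0],65]
  ]
}}

```text
time: 3.08
tool_pos: [0.3839, -0.269, 0.0366]
tool_rot: [0.001, 0.707, 0.707, 0.0]
contact_force: [0.0, -0.6, -0.2]
gripper_width: 0.65
grasp_force: 0.0
```

```bash
python3 -c "
from h import *
go([.3825,-.2693,.015]);print(state()['joint_vel'])"
```

```text
from [ 0.3839 -0.269   0.0366] t 3.08 shift [-0.011 -0.056  0.864] turn [0.012 0.012 0.003]
[-0.00145312  0.00435125  0.00867538 -0.00010933 -0.00101374 -0.00032104]
```

>>> {"op": "jog_arm", "data": {
  "targets": [
    [[0,-0.04,0.85],[0,0,0],60],
    [[0,-0.04,0.85],[0,0,0],50],
    [[0,-0.04,0.85],[0,0,0],42],
    [[0,-0.04,0.85],[0,0,0],42],
    [[0,-0.04,0.85],[0,0,0],40],
    [[0,-0.04,0.85],[0,0,0],40]
  ]
}}

```text
time: 3.82
tool_pos: [0.3823, -0.2685, 0.0144]
tool_rot: [0.0, 0.707, 0.707, 0.0]
contact_force: [0.9, 0.0, -0.2]
gripper_width: 0.399
grasp_force: 0.0
```

>>> {"op": "jog_arm", "data": {
  "targets": [
    [[0,0,0],[0,0,0],38],
    [[0,0,0],[0,0,0],38]
  ]
}}

```text
time: 4.08
tool_pos: [0.3821, -0.2684, 0.0141]
tool_rot: [-0.0, 0.707, 0.707, 0.0]
contact_force: [-1.0, 0.3, -0.4]
gripper_width: 0.38
grasp_force: 0.0
```

>>> {"op": "jog_arm", "data": {
  "targets": [
    [[0,0,0],[0,0,0],36.5],
    [[0,0,0],[0,0,0],36.5]
  ]
}}

```text
time: 4.32
tool_pos: [0.3824, -0.2685, 0.0142]
tool_rot: [0.0, 0.707, 0.707, 0.0]
contact_force: [0.7, 0.5, 0.4]
gripper_width: 0.365
grasp_force: 0.4
```

>>> {"op": "jog_arm", "data": {
  "targets": [
    [[0,0,0],[0,0,0],35.5],
    [[0,0,0],[0,0,0],35.5]
  ]
}}

```text
time: 4.58
tool_pos: [0.3825, -0.2685, 0.0143]
tool_rot: [0.0, 0.707, 0.707, 0.0]
contact_force: [2.1, 0.0, 1.3]
gripper_width: 0.354
grasp_force: 1.0
```

>>> {"op": "jog_arm", "data": {
  "targets": [
    [[0,0,0],[0,0,0],34.5],
    [[0,0,0],[0,0,0],34.5]
  ]
}}

```text
time: 4.82
tool_pos: [0.3826, -0.2686, 0.0144]
tool_rot: [0.001, 0.707, 0.707, 0.0]
contact_force: [3.4, 0.3, 1.6]
gripper_width: 0.348
grasp_force: 4.5
```

>>> {"op": "jog_arm", "data": {
  "targets": [
    [[0,0,-0.2],[0,0,0],34.5],
    [[0,0,-0.5],[0,0,0],34.5],
    [[0,0,-1.0],[0,0,0],34.5],
    [[0,0,-1.0],[0,0,0],34.5]
  ]
}}

```text
time: 5.32
tool_pos: [0.3829, -0.2692, 0.0407]
tool_rot: [0.001, 0.707, 0.707, -0.0]
contact_force: [0.4, 0.6, 0.3]
gripper_width: 0.347
grasp_force: 4.4
```

```bash
python3 -c "
from h import *
go([.6137,-.1139,.11]);s=state();p,d=grab_frame('wrist');cv2.imwrite('pics/w2.png',p[:,:,::-1]);np.savez('w2.npz',d=d,p=p,tp=s['tool_pos'],tr=s['tool_rot'])"
```

```text
from [ 0.3829 -0.2692  0.0407] t 5.33 shift [ 6.204  9.24  -2.768] turn [0.014 0.016 0.003]
```

View pics/w2.png

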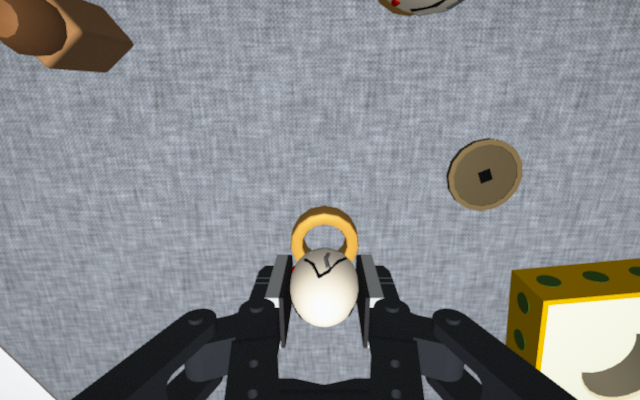

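The egg hangs upright between the pads at (324,287), and the ring below it is empty.

>>> {"op": "jog_arm", "data": {
  "targets": [
    [[0.4,0.6,-1.5],[0,0,0],34.5],
    [[1.3,2,-2.5],[0,0,0],34.5],
    [[2.4,3.6,-2.75],[0,0,0],34.5],
    [[3.5,5.2,-2.75],[0,0,0],34.5],
    [[4.6,6.8,-2.75],[0,0,0],34.5],
    [[5.5,8.2,-2.75],[0,0,0],34.5],
    [[6.0,9.0,-2.75],[0,0,0],34.5],
    [[6.2,9.22,-2.75],[0,0,0],34.5]
  ]
}}

```text
time: 6.38
tool_pos: [0.613, -0.1124, 0.1072]
tool_rot: [-0.0, 0.706, 0.708, -0.0]
contact_force: [-0.3, -0.5, 0.0]
gripper_width: 0.342
grasp_force: 4.4
```

>>> {"op": "jog_arm", "data": {
  "targets": [
    [[0,0,1.0],[0,0,0],34.5],
    [[0,0,1.6],[0,0,0],34.5],
    [[0,0,1.9],[0,0,0],34.5],
    [[0,0,1.9],[0,0,0],34.5],
    [[0,0,1.9],[0,0,0],34.5],
    [[0,0,1.9],[0,0,0],34.5]
  ]
}}

```text
time: 7.12
tool_pos: [0.6131, -0.1135, 0.0613]
tool_rot: [0.001, 0.707, 0.707, 0.0]
contact_force: [-0.3, -0.1, -0.7]
gripper_width: 0.344
grasp_force: 4.4
```

```bash
python3 -c "
from h import *
go([.6133,-.1139,.032]);s=state();p,d=grab_frame('wrist');cv2.imwrite('pics/w3.png',p[:,:,::-1]);print(state()['grasp_force'])"
```

```text
from [ 0.6131 -0.1135  0.0613] t 7.12 shift [-0.014  0.005  1.172] turn [0.011 0.003 0.002]
4.3803672306239605
```

View pics/w3.png

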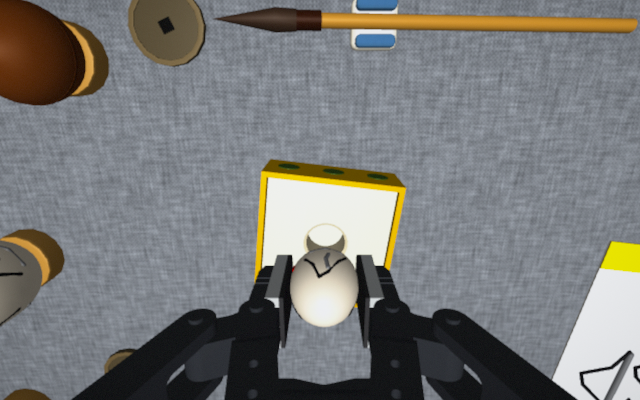

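The egg at (324,287) lines up with the pocket at (326,240) below it. Lowering now.

>>> {"op": "jog_arm", "data": {
  "targets": [
    [[0,0,0.5],[0,0,0],34.5],
    [[0,0,0.8],[0,0,0],34.5],
    [[0,0,1.0],[0,0,0],34.5],
    [[0,0,1.0],[0,0,0],34.5],
    [[0,0,1.0],[0,0,0],34.5]
  ]
}}

```text
time: 7.8
tool_pos: [0.6127, -0.1133, 0.0354]
tool_rot: [0.0, 0.707, 0.707, 0.0]
contact_force: [-0.0, 0.1, -0.6]
gripper_width: 0.349
grasp_force: 4.4
```

>>> {"op": "jog_arm", "data": {
  "targets": [
    [[0,0,0.04],[0,0,0],34.5],
    [[0,0,0.04],[0,0,0],34.5]
  ]
}}

```text
time: 8.05
tool_pos: [0.6127, -0.1133, 0.0345]
tool_rot: [0.0, 0.707, 0.707, 0.0]
contact_force: [-0.1, -0.0, -0.6]
gripper_width: 0.348
grasp_force: 4.4
```

>>> {"op": "jog_arm", "data": {
  "targets": [
    [[0,0,0.06],[0,0,0],34.5],
    [[0,0,0.06],[0,0,0],34.5]
  ]
}}

```text
time: 8.3
tool_pos: [0.6127, -0.1133, 0.0328]
tool_rot: [0.0, 0.707, 0.707, 0.0]
contact_force: [0.1, -0.2, 0.6]
gripper_width: 0.346
grasp_force: 4.4
```

>>> {"op": "jog_arm", "data": {
  "targets": [
    [[0,0,0.03],[0,0,0],34.5],
    [[0,0,0.03],[0,0,0],34.5]
  ]
}}

```text
time: 8.55
tool_pos: [0.6129, -0.1134, 0.0324]
tool_rot: [0.0, 0.707, 0.707, 0.0]
contact_force: [0.5, 0.6, 0.7]
gripper_width: 0.345
grasp_force: 4.4
```

>>> {"op": "jog_arm", "data": {
  "targets": [
    [[0,0,0.03],[0,0,0],34.5],
    [[0,0,0.03],[0,0,0],34.5]
  ]
}}

```text
time: 8.8
tool_pos: [0.6132, -0.1135, 0.0319]
tool_rot: [0.001, 0.707, 0.707, 0.0]
contact_force: [1.7, 0.1, 2.6]
gripper_width: 0.345
grasp_force: 4.5
```

>>> {"op": "jog_arm", "data": {
  "targets": [
    [[0,0,0.02],[0,0,0],34.5],
    [[0,0,0.02],[0,0,0],34.5]
  ]
}}

```text
time: 9.05
tool_pos: [0.6133, -0.1135, 0.0315]
tool_rot: [0.001, 0.707, 0.707, 0.0]
contact_force: [1.6, -1.9, 3.7]
gripper_width: 0.343
grasp_force: 4.6
```

>>> {"op": "jog_arm", "data": {
  "targets": [
    [[0,0,0],[0,0,0],36],
    [[0,0,0],[0,0,0],38],
    [[0,0,0],[0,0,0],44],
    [[0,0,0],[0,0,0],55],
    [[0,0,0],[0,0,0],65],
    [[0,0,0],[0,0,0],65],
    [[0,0,-1.5],[0,0,0],65],
    [[0,0,-3],[0,0,0],65]
  ]
}}

```text
time: 10.05
tool_pos: [0.6119, -0.1131, 0.1059]
tool_rot: [-0.001, 0.707, 0.707, -0.0]
contact_force: [-0.2, -0.4, -0.6]
gripper_width: 0.648
grasp_force: 0.0
```

>>> {"op": "jog_arm", "data": {
  "targets": [
    [[-0.1,-1.9,-1.5],[0,0,0],80],
    [[-0.4,-3.8,-2],[0,0,0],80],
    [[-0.8,-5.7,-1.2],[0,0,0],80],
    [[-0.91,-7.66,-1.2],[0,0,0],80],
    [[-0.91,-7.66,-1.2],[0,0,0],80],
    [[-0.91,-7.66,-1.2],[0,0,0],80],
    [[-0.91,-7.66,-1.2],[0,0,0],80]
  ]
}}

```text
time: 10.92
tool_pos: [0.4223, -0.1363, 0.1366]
tool_rot: [0.001, 0.707, 0.707, 0.0]
contact_force: [-0.1, 0.1, -0.6]
gripper_width: 0.798
grasp_force: 0.0
```

```bash
python3 -c "
from m import *
go([.4216,-.1362,.021]);s=state();p,d=grab_frame('wrist');cv2.imwrite('pics/w4.png',p[:,:,::-1]);np.savez('w4.npz',d=d,p=p,tp=s['tool_pos'],tr=s['tool_rot'])
run('w4.npz',['duck'],[])
E_['pigeon']=([.6132,-.1146],.02,.064); X=cloud(s,d); X[d==0]=9; m=(np.hypot(X[...,0]-.6132,X[...,1]+.1146)<.02)&(X[...,2]>.038); print(m.sum(), X[m].mean(0) if m.any() else 0, X[m][:,2].max() if m.any() else 0)"
```

```text
from [ 0.4223 -0.1363  0.1366] t 10.93 shift [ 0.008 -0.033  4.623] turn [0.008 0.003 0.007]
egg duck [ 0.4217 -0.1361] 3260 ztop 0.0768 width 0.048 at z 0.039
2036 [ 0.6071 -0.1124  0.0535] 0.06469706651293286
```

Pigeon egg sits at the right height. Now the duck egg.

>>> {"op": "jog_arm", "data": {
  "targets": [
    [[0,-0.02,1.5],[0,0,0],80],
    [[0,-0.02,3],[0,0,0],80],
    [[0,-0.02,4.2],[0,0,0],80],
    [[0,-0.02,4.6],[0,0,0],75],
    [[0,-0.02,4.6],[0,0,0],68],
    [[0,-0.02,4.6],[0,0,0],62],
    [[0,-0.02,4.6],[0,0,0],60],
    [[0,-0.02,4.6],[0,0,0],60]
  ]
}}

```text
time: 11.98
tool_pos: [0.4212, -0.1364, 0.0217]
tool_rot: [0.001, 0.707, 0.707, 0.0]
contact_force: [-0.6, 0.6, -0.2]
gripper_width: 0.598
grasp_force: 0.0
```

>>> {"op": "jog_arm", "data": {
  "targets": [
    [[0,0,0],[0,0,0],58],
    [[0,0,0],[0,0,0],58],
    [[0,0,0],[0,0,0],57],
    [[0,0,0],[0,0,0],57]
  ]
}}

```text
time: 12.48
tool_pos: [0.4212, -0.1363, 0.0212]
tool_rot: [0.001, 0.707, 0.707, 0.0]
contact_force: [1.8, -0.6, 1.3]
gripper_width: 0.569
grasp_force: 1.2
```

>>> {"op": "jog_arm", "data": {
  "targets": [
    [[0,0,0],[0,0,0],56.2],
    [[0,0,0],[0,0,0],56.2]
  ]
}}

```text
time: 12.72
tool_pos: [0.4212, -0.1363, 0.0212]
tool_rot: [0.001, 0.707, 0.707, 0.0]
contact_force: [3.7, -0.4, 2.9]
gripper_width: 0.56
grasp_force: 1.7
```

>>> {"op": "jog_arm", "data": {
  "targets": [
    [[0,0.03,0],[0,0,0],55.7],
    [[0,0.03,0],[0,0,0],55.7]
  ]
}}

```text
time: 12.98
tool_pos: [0.4214, -0.1363, 0.0212]
tool_rot: [0.0, 0.707, 0.707, -0.0]
contact_force: [1.0, -0.9, 5.4]
gripper_width: 0.553
grasp_force: 4.9
```

>>> {"op": "jog_arm", "data": {
  "targets": [
    [[0,0,0],[0,0,0],55.3],
    [[0,0,0],[0,0,0],55.3]
  ]
}}

```text
time: 13.22
tool_pos: [0.4214, -0.1363, 0.0212]
tool_rot: [0.0, 0.707, 0.707, -0.0]
contact_force: [1.8, -0.3, 6.2]
gripper_width: 0.556
grasp_force: 10.2
```

>>> {"op": "jog_arm", "data": {
  "targets": [
    [[0,0,-0.1],[0,0,0],55.6],
    [[0,0,-0.4],[0,0,0],55.6],
    [[0,0,-1.0],[0,0,0],55.6],
    [[0,0,-2.0],[0,0,0],55.6],
    [[0,0,-2.0],[0,0,0],55.6]
  ]
}}

```text
time: 13.85
tool_pos: [0.423, -0.137, 0.0735]
tool_rot: [0.003, 0.707, 0.707, 0.001]
contact_force: [-0.1, 0.4, 0.1]
gripper_width: 0.555
grasp_force: 8.0
```

>>> {"op": "jog_arm", "data": {
  "targets": [
    [[0.4,0.6,-1.5],[0,0,0],55.6],
    [[1.3,2,-2.5],[0,0,0],55.6],
    [[2.4,3.6,-3.1],[0,0,0],55.6],
    [[3.5,5.2,-3.1],[0,0,0],55.6],
    [[4.6,6.8,-3.1],[0,0,0],55.6],
    [[5.8,8.2,-3.1],[0,0,0],55.6],
    [[6.8,9.0,-3.1],[0,0,0],55.6],
    [[7.05,9.25,-3.1],[0,0,0],55.6]
  ]
}}

```text
time: 14.85
tool_pos: [0.6527, 0.0416, 0.1469]
tool_rot: [-0.001, 0.706, 0.708, -0.001]
contact_force: [-0.0, -0.5, -0.3]
gripper_width: 0.558
grasp_force: 8.0
```

>>> {"op": "jog_arm", "data": {
  "targets": [
    [[0,0,0],[0,0,0],55.6],
    [[0,0,0],[0,0,0],55.6],
    [[0,0,0],[0,0,0],55.6]
  ]
}}

```text
time: 15.22
tool_pos: [0.652, 0.0394, 0.1483]
tool_rot: [-0.0, 0.707, 0.707, -0.0]
contact_force: [-0.4, -0.2, -1.0]
gripper_width: 0.555
grasp_force: 8.0
```

```bash
python3 -c "
from m import *
s=state();p,d=grab_frame('wrist');cv2.imwrite('pics/w5.png',p[:,:,::-1]);np.savez('w5.npz',d=d,p=p,tp=s['tool_pos'],tr=s['tool_rot'])
run('w5.npz',[],['duck','pigeon']);X=cloud(s,d); X[d==0]=9;print(s['tool_pos'],'held',eggfit(X-np.r_[s['tool_pos'],0][:3]+[0,0,.021],np.array([0,0.]),.03,.08))
print(s['grasp_force'])"
```

```text
box duck [0.6519 0.1223] [94.6 94.5] 13.5 z 0.0296
box pigeon [ 0.6084 -0.1311] [46.2 81.6] 40.7 z 0.0296
[0.652  0.0394 0.1483] held (array([-0.    , -0.0004]), 13458, 'ztop', np.float64(0.0769), 'width', np.float64(0.0508), 'at z', np.float64(0.035))
8.026368096470833
```

View pics/w5.png

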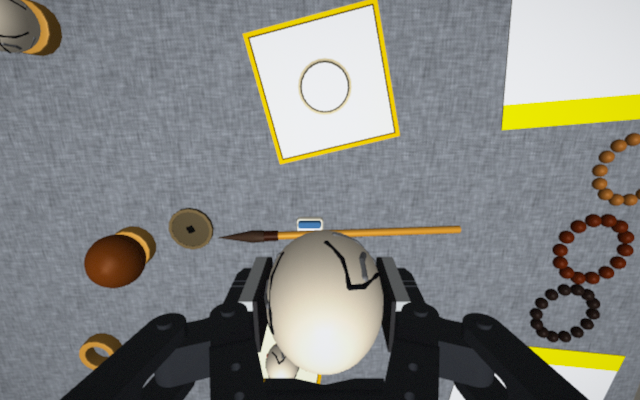

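The duck box is at (325,85) and the held egg is upright at (325,300), with the pigeon egg seated below. Moving over the box.

>>> {"op": "jog_arm", "data": {
  "targets": [
    [[0.8,0,0],[0,0,0],55.6],
    [[1.8,0,0.3],[0,0,0],55.6],
    [[2.8,0,0.8],[0,0,0],55.6],
    [[3.31,0,1.6],[0,0,0],55.6],
    [[3.31,0,2.6],[0,0,0],55.6],
    [[3.31,0,3.4],[0,0,0],55.6],
    [[3.31,0,3.8],[0,0,0],55.6],
    [[3.31,0,3.8],[0,0,0],55.6]
  ]
}}

```text
time: 16.27
tool_pos: [0.6519, 0.1227, 0.0522]
tool_rot: [-0.001, 0.707, 0.707, -0.001]
contact_force: [0.5, 0.4, 0.3]
gripper_width: 0.555
grasp_force: 8.0
```

>>> {"op": "jog_arm", "data": {
  "targets": [
    [[0,0,0.3],[0,0,0],55.6],
    [[0,0,0.5],[0,0,0],55.6],
    [[0,0,0.5],[0,0,0],55.6],
    [[0,0,0.5],[0,0,0],55.6]
  ]
}}

```text
time: 16.77
tool_pos: [0.6527, 0.123, 0.0411]
tool_rot: [0.0, 0.707, 0.707, 0.0]
contact_force: [-0.9, 0.2, -0.4]
gripper_width: 0.556
grasp_force: 8.0
```

```bash
python3 -c "
from m import *
go([.6519,.1227,.0325])"
```

```text
from [0.6527 0.123  0.0411] t 16.77 shift [-0.011 -0.032  0.343] turn [ 0.004 -0.     0.002]
```

>>> {"op": "jog_arm", "data": {
  "targets": [
    [[0,-0.02,0.15],[0,0,0],55.6],
    [[0,-0.02,0.25],[0,0,0],55.6],
    [[0,-0.02,0.25],[0,0,0],55.6],
    [[0,-0.02,0.25],[0,0,0],55.6]
  ]
}}

```text
time: 17.27
tool_pos: [0.652, 0.123, 0.0345]
tool_rot: [-0.0, 0.707, 0.707, -0.0]
contact_force: [-0.3, -0.4, 0.3]
gripper_width: 0.557
grasp_force: 8.0
```

>>> {"op": "jog_arm", "data": {
  "targets": [
    [[0,0,0.03],[0,0,0],55.6],
    [[0,0,0.05],[0,0,0],55.6],
    [[0,0,0.05],[0,0,0],55.6]
  ]
}}

```text
time: 17.65
tool_pos: [0.6521, 0.123, 0.0334]
tool_rot: [0.0, 0.707, 0.707, 0.0]
contact_force: [-0.7, 0.8, 0.9]
gripper_width: 0.558
grasp_force: 8.0
```

>>> {"op": "jog_arm", "data": {
  "targets": [
    [[0,0,0.02],[0,0,0],55.6],
    [[0,0,0.03],[0,0,0],55.6],
    [[0,0,0.03],[0,0,0],55.6]
  ]
}}

```text
time: 18.02
tool_pos: [0.6522, 0.1229, 0.0329]
tool_rot: [0.0, 0.707, 0.707, 0.0]
contact_force: [0.2, -1.2, 1.9]
gripper_width: 0.556
grasp_force: 8.1
```

>>> {"op": "jog_arm", "data": {
  "targets": [
    [[0,0,0.02],[0,0,0],55.6],
    [[0,0,0.02],[0,0,0],55.6]
  ]
}}

```text
time: 18.27
tool_pos: [0.6523, 0.1227, 0.0325]
tool_rot: [0.0, 0.707, 0.707, 0.0]
contact_force: [-0.8, -2.1, 4.3]
gripper_width: 0.56
grasp_force: 8.2
```

>>> {"op": "jog_arm", "data": {
  "targets": [
    [[0,0,0],[0,0,0],57],
    [[0,0,0],[0,0,0],59],
    [[0,0,0],[0,0,0],65],
    [[0,0,0],[0,0,0],75],
    [[0,0,0],[0,0,0],80],
    [[0,0,-1],[0,0,0],80],
    [[0,0,-3],[0,0,0],80],
    [[0,0,-5],[0,0,0],80]
  ]
}}

```text
time: 19.27
tool_pos: [0.6516, 0.1229, 0.1579]
tool_rot: [-0.0, 0.707, 0.707, -0.0]
contact_force: [0.6, -0.0, -0.1]
gripper_width: 0.801
grasp_force: 0.0
```

>>> {"op": "jog_arm", "data": {
  "targets": [
    [[1.2,-2,-2],[0,0,0],100],
    [[2.5,-4,-3.5],[0,0,0],100],
    [[3.8,-6,-4.5],[0,0,0],100],
    [[5.1,-8.1,-4.5],[0,0,0],100],
    [[5.1,-8.1,-4.5],[0,0,0],100],
    [[5.1,-8.1,-4.5],[0,0,0],100],
    [[5.1,-8.1,-4.5],[0,0,0],100]
  ]
}}

```text
time: 20.15
tool_pos: [0.4502, 0.2498, 0.2689]
tool_rot: [0.0, 0.707, 0.707, -0.0]
contact_force: [1.2, -0.2, -0.6]
gripper_width: 0.998
grasp_force: 0.0
```

```bash
python3 -c "
from m import *
s=state();p,d=grab_frame('wrist');cv2.imwrite('pics/w6.png',p[:,:,::-1]);np.savez('w6.npz',d=d,p=p,tp=s['tool_pos'],tr=s['tool_rot'])
run('w6.npz',['goose','bantam'],['bantam']);go([.36,.2866,.15])
X=cloud(s,d); X[d==0]=9;print('duck',eggfit(X,np.array([.652,.1223]),.03,.088))
"
```

```text
egg goose [0.3564 0.2879] 2556 ztop 0.0978 width 0.0599 at z 0.048
egg bantam [0.431  0.1643] 786 ztop 0.0599 width 0.0379 at z 0.032
box bantam [0.5238 0.3546] [84.6 84.2] 13.5 z 0.0296
from [0.4503 0.2496 0.2689] t 20.2 shift [ 1.479 -3.61   4.756] turn [-0.006  0.005 -0.008]
duck (array([0.6522, 0.1208]), 1776, 'ztop', np.float64(0.0884), 'width', np.float64(0.0516), 'at z', np.float64(0.039))
```

View pics/w6.png

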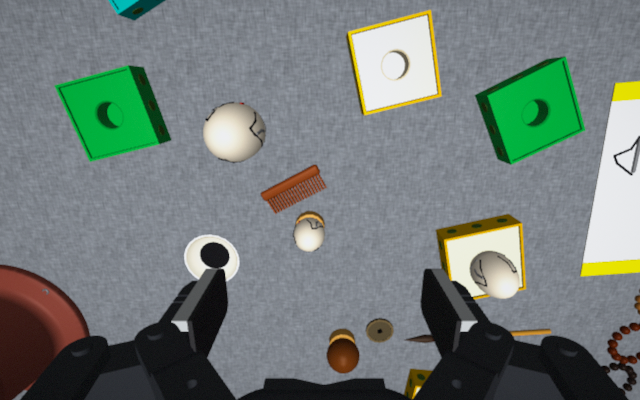

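The goose egg is at (234,132), bantam egg (309,232) next to the comb, bantam pocket (396,64), and the duck egg is seated at (495,275). Bantam next.

>>> {"op": "jog_arm", "data": {
  "targets": [
    [[-1.7,-0.4,2],[0,0,0],70],
    [[-3.41,-0.77,4],[0,0,0],70],
    [[-3.41,-0.77,6],[0,0,0],70],
    [[-3.41,-0.77,7],[0,0,0],70],
    [[-3.41,-0.77,7],[0,0,0],70],
    [[-3.41,-0.77,7],[0,0,0],70],
    [[-3.41,-0.77,7],[0,0,0],70]
  ]
}}

```text
time: 21.08
tool_pos: [0.4318, 0.1654, 0.0965]
tool_rot: [0.001, 0.707, 0.707, 0.001]
contact_force: [0.2, 0.3, -0.3]
gripper_width: 0.7
grasp_force: 0.0
```

```bash
python3 -c "
from m import *
s=state();p,d=grab_frame('wrist');np.savez('w7.npz',d=d,p=p,tp=s['tool_pos'],tr=s['tool_rot'])
run('w7.npz',['bantam'],[]);go([.431,.1643,.018])
X=cloud(s,d);m=(abs(X[...,0]-.431)<.045)&(X[...,1]>.184)&(X[...,1]<.25)&(X[...,2]>.008);P=X[m];print('comb',P.min(0),P.max(0))
"
```

```text
egg bantam [0.4312 0.1646] 2638 ztop 0.0597 width 0.038 at z 0.031
from [0.4316 0.1655 0.0964] t 21.12 shift [-0.048 -0.034  3.135] turn [ 0.022 -0.005  0.003]
comb [0.3861 0.2111 0.008 ] [0.4398 0.2469 0.2385]
```

>>> {"op": "jog_arm", "data": {
  "targets": [
    [[-0.03,-0.01,1.5],[0,0,0],70],
    [[-0.03,-0.01,2.6],[0,0,0],70],
    [[-0.03,-0.01,3.09],[0,0,0],65],
    [[-0.03,-0.01,3.09],[0,0,0],56],
    [[-0.03,-0.01,3.09],[0,0,0],50],
    [[-0.03,-0.01,3.09],[0,0,0],48],
    [[-0.03,-0.01,3.09],[0,0,0],48]
  ]
}}

```text
time: 22.0
tool_pos: [0.4306, 0.1645, 0.0181]
tool_rot: [0.0, 0.707, 0.707, 0.001]
contact_force: [0.2, -0.2, -0.1]
gripper_width: 0.481
grasp_force: 0.0
```

>>> {"op": "jog_arm", "data": {
  "targets": [
    [[0,0,0],[0,0,0],46],
    [[0,0,0],[0,0,0],46],
    [[0,0,0],[0,0,0],45],
    [[0,0,0],[0,0,0],45]
  ]
}}

```text
time: 22.5
tool_pos: [0.4308, 0.1645, 0.0179]
tool_rot: [0.001, 0.707, 0.707, 0.001]
contact_force: [3.7, -0.0, 1.6]
gripper_width: 0.454
grasp_force: 1.5
```

>>> {"op": "jog_arm", "data": {
  "targets": [
    [[0,0,0],[0,0,0],44.5],
    [[0,0,0],[0,0,0],44.5]
  ]
}}

```text
time: 22.75
tool_pos: [0.4309, 0.1645, 0.0179]
tool_rot: [0.001, 0.707, 0.707, 0.001]
contact_force: [4.2, -0.4, 2.5]
gripper_width: 0.447
grasp_force: 2.2
```

Same slight offset as before; nudge +x while closing.

>>> {"op": "jog_arm", "data": {
  "targets": [
    [[0,0.03,0],[0,0,0],44.0],
    [[0,0.03,0],[0,0,0],44.0]
  ]
}}

```text
time: 23.0
tool_pos: [0.4311, 0.1645, 0.0177]
tool_rot: [0.0, 0.707, 0.707, 0.0]
contact_force: [2.1, 0.2, 4.5]
gripper_width: 0.441
grasp_force: 4.0
```

>>> {"op": "jog_arm", "data": {
  "targets": [
    [[0,0,0],[0,0,0],43.7],
    [[0,0,0],[0,0,0],43.7]
  ]
}}

```text
time: 23.25
tool_pos: [0.4312, 0.1645, 0.0178]
tool_rot: [0.0, 0.707, 0.707, 0.0]
contact_force: [3.3, -0.5, 4.5]
gripper_width: 0.44
grasp_force: 7.3
```

>>> {"op": "jog_arm", "data": {
  "targets": [
    [[0,0,-0.1],[0,0,0],43.7],
    [[0,0,-0.4],[0,0,0],43.7],
    [[0,0,-1.0],[0,0,0],43.7],
    [[0,0,-2.0],[0,0,0],43.7],
    [[0.3,0.2,-3.5],[0,0,0],43.7],
    [[1,0.5,-4.5],[0,0,0],43.7],
    [[1.8,0.9,-4.5],[0,0,0],43.7],
    [[2.5,1.2,-4.5],[0,0,0],43.7]
  ]
}}

```text
time: 24.25
tool_pos: [0.4608, 0.2276, 0.1307]
tool_rot: [0.0, 0.707, 0.707, 0.0]
contact_force: [-0.8, -0.3, -1.0]
gripper_width: 0.439
grasp_force: 7.2
```

>>> {"op": "jog_arm", "data": {
  "targets": [
    [[1.3,0.6,0],[0,0,0],43.7],
    [[2.6,1.3,0],[0,0,0],43.7],
    [[3.9,1.9,0],[0,0,0],43.7],
    [[4.7,2.3,0],[0,0,0],43.7],
    [[5.1,2.51,0],[0,0,0],43.7],
    [[5.1,2.51,0],[0,0,0],43.7],
    [[5.1,2.51,1.0],[0,0,0],43.7],
    [[5.1,2.51,2.0],[0,0,0],43.7]
  ]
}}

```text
time: 25.25
tool_pos: [0.5232, 0.3536, 0.0796]
tool_rot: [0.0, 0.707, 0.707, 0.0]
contact_force: [-0.9, -0.3, -0.6]
gripper_width: 0.433
grasp_force: 7.2
```

```bash
python3 -c "
from m import *
s=state();p,d=grab_frame('wrist')
X=cloud(s,d); X[d==0]=9;print('held',eggfit(X-s['tool_pos']+[0,0,.018],np.array([0,0.]),.025,.062),s['grasp_force'])
go([.5238,.3546,.032])"
```

```text
held (array([-0.0001,  0.0011]), 9718, 'ztop', np.float64(0.072), 'width', np.float64(0.048), 'at z', np.float64(0.02)) 7.204539142549038
from [0.5207 0.3523 0.075 ] t 25.3 shift [0.1   0.134 1.719] turn [-0.043  0.024 -0.003]
```

>>> {"op": "jog_arm", "data": {
  "targets": [
    [[0,0,0.5],[0,0,0],43.7],
    [[0,0,1.0],[0,0,0],43.7],
    [[0,0,1.0],[0,0,0],43.7],
    [[0,0,1.0],[0,0,0],43.7],
    [[0,0,1.0],[0,0,0],43.7]
  ]
}}

```text
time: 25.92
tool_pos: [0.5239, 0.3547, 0.0557]
tool_rot: [0.0, 0.707, 0.707, 0.001]
contact_force: [-0.3, -0.3, 0.3]
gripper_width: 0.438
grasp_force: 7.2
```

```bash
python3 -c "
from m import *
s=state();p,d=grab_frame('wrist');np.savez('w8.npz',d=d,p=p,tp=s['tool_pos'],tr=s['tool_rot']);cv2.imwrite('pics/w8.png',p[:,:,::-1])
go([.5238,.3546,.032])"
```

```text
from [0.5239 0.3547 0.0556] t 25.98 shift [-0.005 -0.004  0.945] turn [ 0.008 -0.004  0.003]
```

View pics/w8.png

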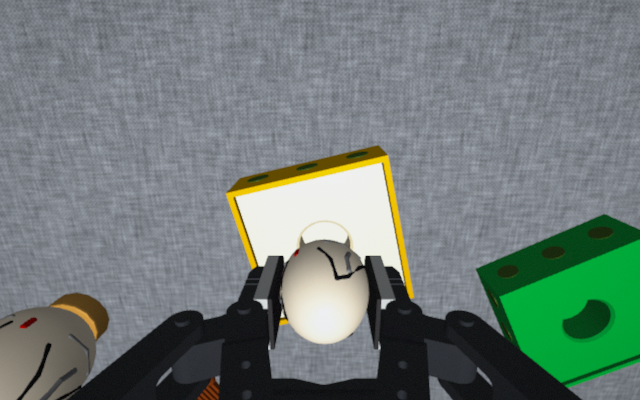

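The bantam egg (325,290) is upright and centred in front of its pocket (325,240). Lowering now.

>>> {"op": "jog_arm", "data": {
  "targets": [
    [[0,0,0.4],[0,0,0],43.7],
    [[0,0,0.7],[0,0,0],43.7],
    [[0,0,0.85],[0,0,0],43.7],
    [[0,0,0.85],[0,0,0],43.7],
    [[0,0,0.85],[0,0,0],43.7]
  ]
}}

```text
time: 26.6
tool_pos: [0.5233, 0.3544, 0.0335]
tool_rot: [-0.0, 0.707, 0.707, -0.0]
contact_force: [-0.2, -0.2, 0.0]
gripper_width: 0.438
grasp_force: 7.2
```

>>> {"op": "jog_arm", "data": {
  "targets": [
    [[0,0,0.03],[0,0,0],43.7],
    [[0,0,0.04],[0,0,0],43.7],
    [[0,0,0.04],[0,0,0],43.7]
  ]
}}

```text
time: 26.98
tool_pos: [0.5236, 0.3545, 0.0328]
tool_rot: [0.0, 0.707, 0.707, 0.0]
contact_force: [0.2, -0.3, 0.2]
gripper_width: 0.443
grasp_force: 7.3
```

>>> {"op": "jog_arm", "data": {
  "targets": [
    [[0,0,0.02],[0,0,0],43.7],
    [[0,0,0.02],[0,0,0],43.7]
  ]
}}

```text
time: 27.22
tool_pos: [0.5237, 0.3546, 0.0324]
tool_rot: [0.0, 0.707, 0.707, 0.0]
contact_force: [0.4, 0.2, 1.8]
gripper_width: 0.437
grasp_force: 7.3
```

>>> {"op": "jog_arm", "data": {
  "targets": [
    [[0,0,0.02],[0,0,0],43.7],
    [[0,0,0.02],[0,0,0],43.7]
  ]
}}

```text
time: 27.48
tool_pos: [0.5239, 0.3547, 0.0321]
tool_rot: [0.0, 0.707, 0.707, 0.001]
contact_force: [1.7, -0.4, 2.8]
gripper_width: 0.443
grasp_force: 7.4
```

>>> {"op": "jog_arm", "data": {
  "targets": [
    [[0,0,0],[0,0,0],45],
    [[0,0,0],[0,0,0],47],
    [[0,0,0],[0,0,0],53],
    [[0,0,0],[0,0,0],63],
    [[0,0,0],[0,0,0],70],
    [[0,0,-1],[0,0,0],70],
    [[0,0,-3],[0,0,0],70],
    [[0,0,-5],[0,0,0],70]
  ]
}}

```text
time: 28.48
tool_pos: [0.5229, 0.3542, 0.1573]
tool_rot: [-0.0, 0.707, 0.707, -0.001]
contact_force: [-0.1, -0.3, -0.3]
gripper_width: 0.702
grasp_force: 0.0
```

>>> {"op": "jog_arm", "data": {
  "targets": [
    [[-0.5,-1.5,-1.5],[0,0,0],100],
    [[-1.3,-3.5,-1.5],[0,0,0],100],
    [[-2.2,-5.5,-1.3],[0,0,0],100],
    [[-2.67,-6.7,-1.3],[0,0,0],100],
    [[-2.67,-6.7,-1.3],[0,0,0],100],
    [[-2.67,-6.7,-1.3],[0,0,0],100],
    [[-2.67,-6.7,-1.3],[0,0,0],100]
  ]
}}

```text
time: 29.35
tool_pos: [0.3568, 0.2879, 0.1893]
tool_rot: [0.0, 0.707, 0.707, 0.0]
contact_force: [-0.2, -0.3, 0.3]
gripper_width: 1.006
grasp_force: 0.0
```

```bash
python3 -c "
from m import *
s=state();p,d=grab_frame('wrist');np.savez('w9.npz',d=d,p=p,tp=s['tool_pos'],tr=s['tool_rot'])
run('w9.npz',['goose'],[]);go([.3564,.2879,.029]);X=cloud(s,d); X[d==0]=9;print('bantam',eggfit(X,np.array([.5238,.3546]),.025,.074))"
```

```text
egg goose [0.3565 0.288 ] 3732 ztop 0.0976 width 0.0599 at z 0.048
from [0.3567 0.2879 0.1892] t 29.4 shift [ 0.001 -0.013  6.409] turn [0. 0. 0.]
bantam (array([0.5244, 0.3548]), 2465, 'ztop', np.float64(0.0745), 'width', np.float64(0.0422), 'at z', np.float64(0.033))
```

>>> {"op": "jog_arm", "data": {
  "targets": [
    [[0,0,2],[0,0,0],100],
    [[0,0,4],[0,0,0],100],
    [[0,0,5.4],[0,0,0],100],
    [[0,0,5.6],[0,0,0],95],
    [[0,0,5.6],[0,0,0],90],
    [[0,0,5.6],[0,0,0],90]
  ]
}}

```text
time: 30.15
tool_pos: [0.3575, 0.2885, 0.0512]
tool_rot: [0.0, 0.707, 0.707, 0.002]
contact_force: [0.1, -0.3, -0.3]
gripper_width: 0.904
grasp_force: 0.0
```

```bash
python3 -c "
from m import *
go([.3566,.288,.030])"
```

```text
from [0.3575 0.2885 0.0512] t 30.15 shift [-0.023 -0.04   0.847] turn [ 0.023 -0.013  0.002]
```

>>> {"op": "jog_arm", "data": {
  "targets": [
    [[0,0,0.4],[0,0,0],85],
    [[0,0,0.78],[0,0,0],82],
    [[0,0,0.78],[0,0,0],78],
    [[0,0,0.78],[0,0,0],76],
    [[0,0,0.78],[0,0,0],74],
    [[0,0,0.78],[0,0,0],74]
  ]
}}

```text
time: 30.9
tool_pos: [0.3561, 0.2877, 0.0298]
tool_rot: [0.0, 0.707, 0.707, 0.0]
contact_force: [-0.1, -0.2, 0.7]
gripper_width: 0.739
grasp_force: 0.0
```

>>> {"op": "jog_arm", "data": {
  "targets": [
    [[0,0,0],[0,0,0],72.5],
    [[0,0,0],[0,0,0],72.5],
    [[0,0,0],[0,0,0],71.2],
    [[0,0,0],[0,0,0],71.2]
  ]
}}

```text
time: 31.4
tool_pos: [0.3561, 0.2877, 0.0297]
tool_rot: [0.0, 0.707, 0.707, 0.0]
contact_force: [0.1, 0.1, -0.4]
gripper_width: 0.713
grasp_force: 0.3
```

>>> {"op": "jog_arm", "data": {
  "targets": [
    [[0,0,0],[0,0,0],70.5],
    [[0,0,0],[0,0,0],70.5]
  ]
}}

```text
time: 31.65
tool_pos: [0.3563, 0.2877, 0.0298]
tool_rot: [0.0, 0.707, 0.707, 0.0]
contact_force: [1.6, 0.5, 1.2]
gripper_width: 0.706
grasp_force: 0.6
```

>>> {"op": "jog_arm", "data": {
  "targets": [
    [[0,0.015,0],[0,0,0],69.9],
    [[0,0.015,0],[0,0,0],69.9]
  ]
}}

```text
time: 31.9
tool_pos: [0.3563, 0.2877, 0.0298]
tool_rot: [-0.0, 0.707, 0.707, -0.0]
contact_force: [-0.2, 0.7, 2.5]
gripper_width: 0.703
grasp_force: 3.6
```

>>> {"op": "jog_arm", "data": {
  "targets": [
    [[0,0,0],[0,0,0],69.6],
    [[0,0,0],[0,0,0],69.6]
  ]
}}

```text
time: 32.15
tool_pos: [0.3563, 0.2877, 0.0297]
tool_rot: [-0.0, 0.707, 0.707, 0.0]
contact_force: [0.2, 0.1, 4.7]
gripper_width: 0.701
grasp_force: 7.8
```

>>> {"op": "jog_arm", "data": {
  "targets": [
    [[0,0,-0.1],[0,0,0],69.6],
    [[0,0,-0.4],[0,0,0],69.6],
    [[0,0,-1.0],[0,0,0],69.6],
    [[0,0,-2.0],[0,0,0],69.6],
    [[0,0,-3.5],[0,0,0],69.6],
    [[0,0,-5],[0,0,0],69.6],
    [[0,0,-5.6],[0,0,0],69.6],
    [[0,0,-5.6],[0,0,0],69.6]
  ]
}}

```text
time: 33.15
tool_pos: [0.3569, 0.2879, 0.1708]
tool_rot: [0.0, 0.707, 0.707, 0.001]
contact_force: [0.3, -0.3, -0.8]
gripper_width: 0.697
grasp_force: 7.8
```

>>> {"op": "jog_arm", "data": {
  "targets": [
    [[-0.6,0.2,0],[0,0,0],69.6],
    [[-1.8,0.6,0],[0,0,0],69.6],
    [[-3.4,1.1,0],[0,0,0],69.6],
    [[-5.2,1.7,0],[0,0,0],69.6],
    [[-7,2.3,0],[0,0,0],69.6],
    [[-8.8,2.9,0],[0,0,0],69.6],
    [[-10.6,3.4,0],[0,0,0],69.6],
    [[-12.4,3.9,0],[0,0,0],69.6]
  ]
}}

```text
time: 34.15
tool_pos: [0.4527, -0.0245, 0.1674]
tool_rot: [-0.001, 0.707, 0.707, -0.001]
contact_force: [-0.7, -0.5, -0.1]
gripper_width: 0.699
grasp_force: 7.8
```

>>> {"op": "jog_arm", "data": {
  "targets": [
    [[-1.8,0.6,0],[0,0,0],69.6],
    [[-3.6,1.2,0],[0,0,0],69.6],
    [[-5.4,1.8,0],[0,0,0],69.6],
    [[-7.2,2.4,0],[0,0,0],69.6],
    [[-9,2.9,0],[0,0,0],69.6],
    [[-10.4,3.4,0],[0,0,0],69.6],
    [[-11.4,3.8,0],[0,0,0],69.6],
    [[-11.8,3.96,0],[0,0,0],69.6]
  ]
}}

```text
time: 35.15
tool_pos: [0.5516, -0.3187, 0.1671]
tool_rot: [-0.002, 0.708, 0.707, -0.0]
contact_force: [-0.1, 0.8, 0.7]
gripper_width: 0.702
grasp_force: 7.8
```

>>> {"op": "jog_arm", "data": {
  "targets": [
    [[0,0,0],[0,0,0],69.6],
    [[0,0,0],[0,0,0],69.6],
    [[0,0,0],[0,0,0],69.6]
  ]
}}

```text
time: 35.52
tool_pos: [0.5528, -0.3164, 0.1696]
tool_rot: [-0.0, 0.707, 0.708, 0.0]
contact_force: [0.3, 0.3, 0.2]
gripper_width: 0.697
grasp_force: 7.8
```

```bash
python3 -c "
from m import *
s=state();p,d=grab_frame('wrist');np.savez('w10.npz',d=d,p=p,tp=s['tool_pos'],tr=s['tool_rot']);cv2.imwrite('pics/w10.png',p[:,:,::-1])
run('w10.npz',[],['goose']);X=cloud(s,d); X[d==0]=9;print('held',eggfit(X-s['tool_pos']+[0,0,.0298],np.array([0,0.]),.035,.1))
go([.5532,-.3386,.038])"
```

```text
box goose [ 0.553  -0.3345] [104.3  96.5] 5.9 z 0.0296
held (array([-0.0002,  0.0022]), 23238, 'ztop', np.float64(0.1099), 'width', np.float64(0.0745), 'at z', np.float64(0.02))
from [ 0.5529 -0.3165  0.1697] t 35.58 shift [-0.883  0.009  5.268] turn [ 0.    -0.     0.009]
```

View pics/w10.png

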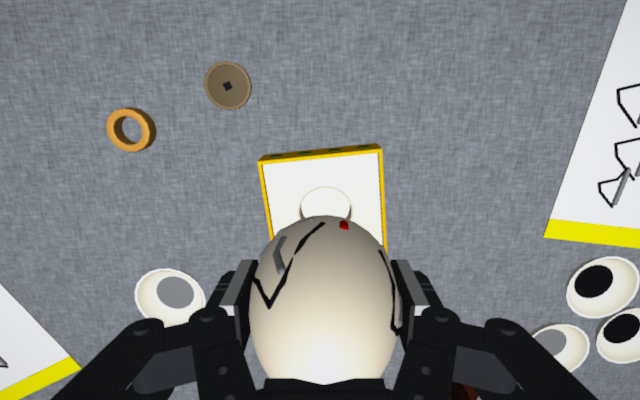

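The goose egg hangs upright at (325,295), with its pocket at (326,205). Moving 22 mm in -y, then lowering.

>>> {"op": "jog_arm", "data": {
  "targets": [
    [[-0.5,0,1],[0,0,0],69.6],
    [[-0.89,0.01,2.2],[0,0,0],69.6],
    [[-0.89,0.01,3.4],[0,0,0],69.6],
    [[-0.89,0.01,4.2],[0,0,0],69.6],
    [[-0.89,0.01,4.7],[0,0,0],69.6],
    [[-0.89,0.01,4.7],[0,0,0],69.6],
    [[-0.89,0.01,4.7],[0,0,0],69.6],
    [[-0.89,0.01,4.7],[0,0,0],69.6]
  ]
}}

```text
time: 36.58
tool_pos: [0.5541, -0.3401, 0.0535]
tool_rot: [0.001, 0.707, 0.707, 0.0]
contact_force: [-0.2, -0.1, -0.2]
gripper_width: 0.695
grasp_force: 7.9
```

```bash
python3 -c "
from m import *
s=state();go([.5530,-.3388,.038])"
```

```text
from [ 0.5541 -0.3401  0.0535] t 36.58 shift [ 0.053 -0.044  0.62 ] turn [0.013 0.01  0.004]
```

>>> {"op": "jog_arm", "data": {
  "targets": [
    [[0.03,-0.03,0.3],[0,0,0],69.6],
    [[0.03,-0.03,0.5],[0,0,0],69.6],
    [[0.03,-0.03,0.5],[0,0,0],69.6],
    [[0.03,-0.03,0.5],[0,0,0],69.6]
  ]
}}

```text
time: 37.08
tool_pos: [0.5524, -0.3387, 0.0394]
tool_rot: [-0.0, 0.707, 0.707, -0.0]
contact_force: [-0.6, -0.4, -0.2]
gripper_width: 0.697
grasp_force: 7.9
```

>>> {"op": "jog_arm", "data": {
  "targets": [
    [[0,0,0.02],[0,0,0],69.6],
    [[0,0,0.02],[0,0,0],69.6]
  ]
}}

```text
time: 37.33
tool_pos: [0.5525, -0.3388, 0.0391]
tool_rot: [-0.0, 0.707, 0.707, -0.0]
contact_force: [0.3, 0.6, 0.1]
gripper_width: 0.699
grasp_force: 7.9
```

>>> {"op": "jog_arm", "data": {
  "targets": [
    [[0,0,0.02],[0,0,0],69.6],
    [[0,0,0.02],[0,0,0],69.6]
  ]
}}

```text
time: 37.58
tool_pos: [0.5527, -0.3388, 0.0387]
tool_rot: [0.0, 0.707, 0.707, 0.0]
contact_force: [1.1, -0.9, 0.1]
gripper_width: 0.698
grasp_force: 7.9
```

>>> {"op": "jog_arm", "data": {
  "targets": [
    [[0,0,0.02],[0,0,0],69.6],
    [[0,0,0.02],[0,0,0],69.6]
  ]
}}

```text
time: 37.83
tool_pos: [0.5528, -0.3389, 0.0384]
tool_rot: [0.0, 0.707, 0.707, 0.0]
contact_force: [0.4, -0.1, 1.8]
gripper_width: 0.701
grasp_force: 8.0
```

>>> {"op": "jog_arm", "data": {
  "targets": [
    [[0,0,0.02],[0,0,0],69.6],
    [[0,0,0.02],[0,0,0],69.6]
  ]
}}

```text
time: 38.08
tool_pos: [0.553, -0.339, 0.038]
tool_rot: [0.0, 0.707, 0.707, 0.0]
contact_force: [1.0, 0.5, 2.3]
gripper_width: 0.698
grasp_force: 8.0
```

>>> {"op": "jog_arm", "data": {
  "targets": [
    [[0,0,0],[0,0,0],71],
    [[0,0,0],[0,0,0],73],
    [[0,0,0],[0,0,0],78],
    [[0,0,0],[0,0,0],88],
    [[0,0,0],[0,0,0],98],
    [[0,0,0],[0,0,0],98],
    [[0,0,-1],[0,0,0],98],
    [[0,0,-3],[0,0,0],98]
  ]
}}

```text
time: 39.08
tool_pos: [0.5507, -0.3374, 0.1101]
tool_rot: [-0.003, 0.707, 0.707, -0.0]
contact_force: [-0.4, -0.8, -0.0]
gripper_width: 0.985
grasp_force: 0.0
```

>>> {"op": "jog_arm", "data": {
  "targets": [
    [[0,0,-2],[0,0,0],98],
    [[1,0,-4],[0,0,0],98],
    [[3,0,-6],[0,0,0],98],
    [[4,0,-6],[0,0,0],98],
    [[4,0,-6],[0,0,0],98],
    [[4,0,-6],[0,0,0],98],
    [[4,0,-6],[0,0,0],98],
    [[4,0,-6],[0,0,0],98]
  ]
}}

```text
time: 40.08
tool_pos: [0.5522, -0.2395, 0.2616]
tool_rot: [-0.001, 0.707, 0.707, -0.0]
contact_force: [0.4, -0.4, -0.1]
gripper_width: 0.981
grasp_force: 0.0
```

```bash
python3 -c "
from m import *
s=state();p,d=grab_frame('wrist');cv2.imwrite('pics/w11.png',p[:,:,::-1]);X=cloud(s,d); X[d==0]=9
for n,r,t in (('goose',.035,.105),('pigeon',.018,.0645),('duck',.03,.088)):
  try: print(n,eggfit(X,np.array(B_[n]),r,t))
  except Exception as e: print(n,e)
t=grab_frame('top')[0]; cv2.imwrite('pics/t2.png',cv2.resize(t[120:255,180:480][:,:,::-1],None,fx=2.6,fy=2.6,interpolation=cv2.INTER_CUBIC))"
```

```text
goose (array([ 0.5548, -0.3385]), 2412, 'ztop', np.float64(0.1056), 'width', np.float64(0.0627), 'at z', np.float64(0.047))
pigeon (array([ 0.614, -0.115]), 968, 'ztop', np.float64(0.0651), 'width', np.float64(0.0335), 'at z', np.float64(0.033))
duck zero-size array to reduction operation maximum which has no identity
  return _methods._mean(a, axis=axis, dtype=dtype,
  ret = ret.dtype.type(ret / rcount)
```

View pics/w11.png

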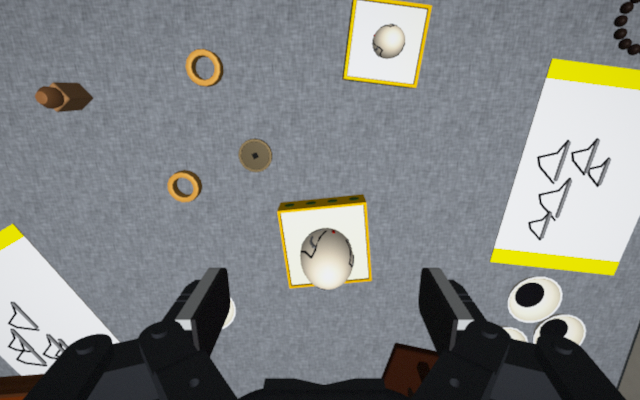

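View pics/t2.png

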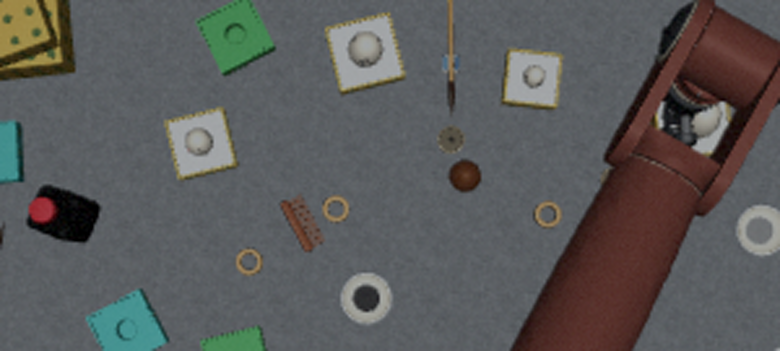

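All four eggs stand in their boxes: goose at wrist (326,258), pigeon (389,40), and in the top crop duck (366,48) and bantam (199,141). The ball and bottle are in place.

```bash
python3 -c "
from plant import *
print(job_done())"
```

```text
the job is handed in; nothing more can be done
None
```

All four eggs stand upright in their own boxes, with the ball and ink bottle left where they were; I handed the job in at about 40 s, and no verdict came back.

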